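# Find the bore of a blind end cap on the shaft end and hold it bore-up

## Task

The square aluminium end cap on the bench has its deep blind bore in one end and only a shallow recess of the same width in the other: feel which is which by gently trying the cap on the free end of the shaft, and push the bored end fully home on the shaft. Then draw it off, turn it, and finish still holding it in the gripper with the bore facing straight up, at least 15 cm above the bench and clear of everything else, ready to be greased. Leave everything else on the bench where it is.

Things in the scene. Friction and masses are not known exactly. Their poses are not given: they have to be found in the camera images.
- cap_mid (a point): The end cap, a plain aluminium block 40 x 40 mm and 56 mm long, about 190 g, lying on a long flat at any yaw. This point is its centre, 20 mm up. Its y axis runs along its length. Each end has a round mouth 21 mm wide: one a blind bore 28 mm deep (its floor at this centre), the other a recess 6 mm deep. Which end is which is to be felt on the shaft. The bench is empty within 75 mm of its start.
- shaft_tip (a point): Centre of the end face of the shaft's free end. The steel shaft is level, 16 mm thick, 64 mm above the bench; its last 4 mm taper to 10 mm. y runs along the shaft into the pillow blocks, -y out of the free end, z up. Fully home, the shaft meets the floor of the bore and the cap's centre lies at this point; the wrong end stops 22 mm earlier.
- rig: Flat aluminium extrusion 80 mm wide, 40 mm high, fixed to the bench, with two blue pillow blocks (top 86 mm above the bench) carrying the freely turning shaft. Origin: on the bench, under the middle of the extrusion's end; the shaft sticks out 60 mm from there along -y. The bench between here and the cap holds nothing over 30 mm high.
- spare_block_mid (a point): A spare blue pillow block standing loose on the bench (80 x 26 x 49 mm); this point is 23 mm up at its middle. To be left alone.
- tub_mid (a point): A clear plastic bowl-shaped tub, 100 mm across and 45 mm high; this point is half-way up on its axis. To be left alone.
- hex_key_mid (a point): A dark steel hex key, 6 mm thick, 95 mm long with a 28 mm short leg, lying flat; this point is the middle of its long leg. To be left alone.
- collar_mid (a point): A steel shaft collar, a ring 42 mm across and 14 mm high, lying flat; this point is its centre. To be left alone.
- air_cylinder_mid (a point): A small round air cylinder, 28 mm thick and about 155 mm long, lying on the bench near the robot; this point is on its axis near its middle. To be left alone.
- flange_mid (a point): A dark brown disc 80 mm across and 12 mm thick lying flat; this point is its centre. To be left alone.
- driver_mid (a point): A screwdriver about 190 mm long lying on the far side of the bench; this point is near its middle. To be left alone.
Not all that is in view belongs to the job. There is more than one size of the part that bears cap_mid; the job needs the smaller.

How it is judged:
On the way:
1. the bored end of the cap is pushed fully home on the shaft end: the cap's centre within 6 mm of the shaft's end (distance between cap_mid and shaft_tip below 0.006 m and angle between the y axis of cap_mid and the y axis of shaft_tip, either way round below 0.15 rad), for 0.2 s.
At the end, for the whole second after the job is handed in: Through the last second the cap is held still in the gripper's fingers, bore facing up (axis within 11 degrees of vertical), its centre at least 140 mm above the bench and 80 mm from the shaft's end, not touching the shaft or its rig (angle between cap_mid's own y axis and vertical below 0.2 rad and height (world z) of cap_mid above 0.14 m and contact force between cap and the fingers above 3 N and distance between cap_mid and shaft_tip above 0.08 m and linear speed of cap below 0.02 m/s and contact force between cap and rig below 0.5 N); the arm keeps its last pose, push and grip.
It fails at once if something else on the bench is shifted by more than 20 mm (distance of any of spare_block_mid, tub_mid, hex_key_mid, collar_mid, air_cylinder_mid, flange_mid, driver_mid from where it was at the start of the episode above 0.02 m).
It fails at once if the cap is rammed against the shaft or its rig with more than 70 N (contact force between cap and rig above 70 N).
It also fails if it takes over 72 s, if anything falls off the work surface, if the arm or the gripper's body presses on something with over 40 N, if the wrist force passes 120 N, or if a joint passes its speed limit or range.

## Robot

A 6-joint arm with a two-finger parallel gripper is mounted at the origin on the work surface. World frame = base frame: x ahead of the robot, y to its left, z up, the work surface at z = 0. Lengths are in m, angles in rad, forces in N, time in s.
With the tool pointing down it reaches from about 0.35 to 0.85 m from the base axis. Payload 8.1 kg.
Tool frame: the origin (TCP) lies at the centre of the arm's flange, where the gripper is bolted on; the fingertips stand 186 mm ahead of it and the grasp point (between the pads) lies 167 mm ahead of it; z points along the fingers, y is the direction in which the jaws open and shut (so a half turn about z gives the same grasp; the last joint's range is limited). The gripper opens to 93 mm and grips with 3 to 60 N. Pads are 15 mm wide; open, the fingers measure 128 mm over their backs; the gripper's body (75 mm by 188 mm) begins 65 mm behind the grasp point.
Start: joints at [-0.085, 0.13, 1.488, -0, 1.523, -0.085], TCP at [0.6, 0, 0.405] pointing down, gripper open.
Joint ranges: [-2.96, 2.96], [-0.89, 2.26], [0.02, 2.5], [-1.34, 4.48], [0, 2.73], [-2.66, 2.66]. Speed limits (rad/s): [2.39, 2.39, 2.79, 3.14, 3.14, 3.14].

## Interface

Orientations are given as a rotation vector (axis times angle).
In Python, from plant import robot, viewer, order gives the robot as it stands.
- The arm moves only by the tool apply_moves, never from a script. Its argument "deltas" is a list of rows, each a list of 3 entries, a list of its own where there are three numbers: the finger opening in mm, from 0 to 93, then the shift along the tool's x, y, z in mm, then the turn about the tool's z in rad. In form: [[grip, [dx, dy, dz], yaw], ...]. A call has 1 to 5 rows; each row shifts and turns the commanded pose from where the row before left it, along the tool's axes as they then stand; what a row does not reach is not made up. A row lasts 1/8 s, in which the tool goes at most 62.5 mm and 10.7 degrees, less where a joint would pass 70% of its speed; a pose out of reach is approached as far as the arm can. A call is refused whole if a number of a shift passes 62.5 or a number of a turn 0.188, either way. A call with a gripper value outside its range is refused whole. The fingers move at their own pace and stop on an object; "grip_force" is the grip in N (left out, the last holds). Time passes only in rows, so rows that do not move let the fingers close. It gives the time, the measured TCP pose, the force and the opening at its end, in the units of the state.
- robot.read_state(): the state, without advancing time (a new reading comes with each control period).
- viewer.read_camera(name): name is "scene" or "side" or "wrist"; returns the picture (400x640x3 uint8, blue, green, red); there is no depth.
- viewer.get_calibration(name): a dict with "fx", "fy", "cx", "cy" (pixels), "R" (3x3) and "t" (3): a world point X has camera coordinates R X + t. Camera axes: x right, y down, z forward; pixel columns grow to the right and rows downward; lengths in m; the calibration is good to about 2 mm. A picture is of the moment at which its call begins: read the wrist's pose just before it. get_calibration takes no time and is no camera call; for the wrist camera it gives the pose at the moment of the call.
- order.close_job(): hands the job in, once; it reports no verdict.
The state is a dict: "t": time; "q": joint angles; "dq": joint speeds; "joint_torque": joint torques, N m; "tool_pos": TCP position; "orientation": TCP orientation; "force": force on the tool from outside, world axes, zero at the start; "wrist_torque": the same for the moment, N m; "opening": finger opening in m.
Only numpy, scipy, OpenCV 4.12 (cv2) and the standard library are available. Lean on these libraries where they do the work, as an engineer would, in place of code of your own. Each camera call takes 0.05 s, during which the arm holds its last target. There are 200 camera calls.

## Working session

There is one attempt and no reset: what is moved stays moved. The work goes in short steps, Python scripts to look and compute and a tool call to move; the robot and the scene stay as the last step left them, time stands still between calls to the robot, and variables do not carry over. Pictures are saved under pics/ and viewed, about 8 in all and at most 12, crops included, and the job is handed in when it is done.

Besides the shell and the picture viewer there is one more tool, called as name([rows], argument=value, ...), one row to a line, values as JSON. apply_moves: Moves the arm, as the interface text tells. Its arguments: {"type":"object","properties":{"deltas":{"type":"array"},"grip_force":{"type":"number"}},"required":["deltas"]}

```bash
ls; mkdir -p pics
python3 - <<'E'
from plant import robot,viewer,order
import cv2,json,numpy as np
for n in("scene","side","wrist"):
    c=viewer.get_calibration(n); im=viewer.read_camera(n); cv2.imwrite(f"pics/{n}0.png",im)
    np.savez(f"{n}0.npz",im=im,**c); print(n,c)
print(robot.read_state())
E
```

```text
pics
scene {'fx': 395.11325101215147, 'fy': 395.11325101215147, 'cx': 319.0183179941958, 'cy': 201.89279376152805, 'R': array([[-0.42311704,  0.90598125, -0.01303631],
       [ 0.69274181,  0.3141879 , -0.64914925],
       [-0.5840212 , -0.28369691, -0.76054934]]), 't': array([ 0.29757448, -0.30261888,  1.22013287])}
side {'fx': 492.1810328601949, 'fy': 492.1810328601949, 'cx': 312.1691146418258, 'cy': 194.56953417858668, 'R': array([[-0.98809879, -0.15349632,  0.00998268],
       [-0.10829803,  0.6481213 , -0.75379726],
       [ 0.10923511, -0.74590727, -0.65703123]]), 't': array([0.53753244, 0.13085567, 0.95011315])}
wrist {'fx': 346.0578002558184, 'fy': 346.0578002558184, 'cx': 325.70148969978675, 'cy': 200.26140862551506, 'R': array([[ 0.99999741,  0.00107339, -0.00200937],
       [ 0.00156722, -0.96429101,  0.2648403 ],
       [-0.00165334, -0.26484276, -0.96429019]]), 't': array([-0.59959492, -0.03193899,  0.39198907])}
{'t': 0.15, 'q': array([-8.53792023e-02,  1.31018649e-01,  1.48901559e+00, -9.17838095e-06,
        1.52300279e+00, -8.53920521e-02]), 'dq': array([-0.00017552, -0.00267369, -0.00208955,  0.00033226,  0.00038302,
        0.00097287]), 'joint_torque': array([ 8.59073725e-05, -5.60473788e+01, -4.92333663e+01,  7.68201635e-02,
        3.05504061e-02, -1.41810942e-04]), 'tool_pos': array([5.99830832e-01, 4.75387429e-05, 4.03917170e-01]), 'orientation': array([-2.22064950e+00, -2.22067902e+00,  1.47212650e-03]), 'force': array([-0.47599781,  0.71924901,  0.03898178]), 'wrist_torque': array([-0.02601427,  0.01104414,  0.01813282]), 'opening': 0.09290694095341921}
```

View pics/scene0.png

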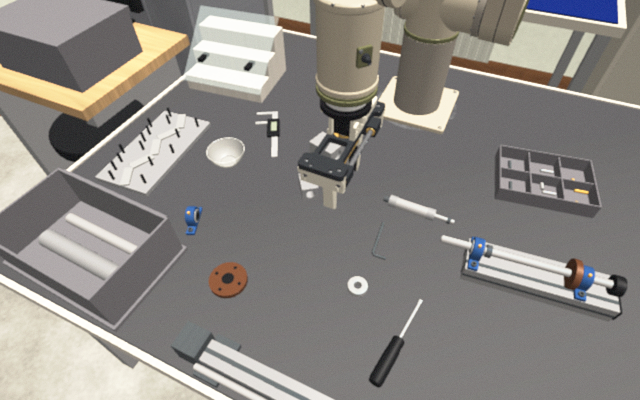

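View pics/side0.png

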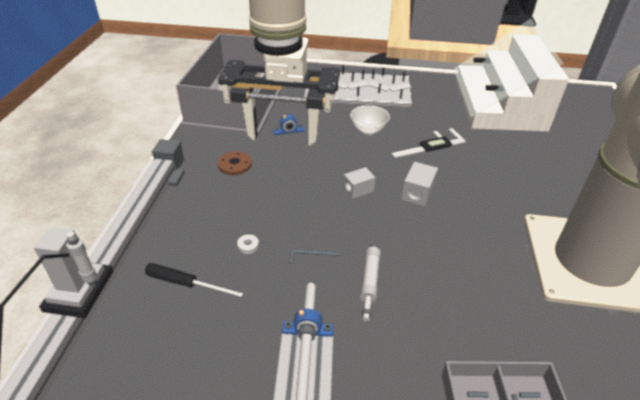

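The scene camera shows the shaft tip near (444,239), with the arm hiding the caps. The side camera shows two cap-like blocks, a smaller one at (360,182) and a larger one at (420,183). The shaft tip there is near (311,287). Next is one enlarged crop to confirm which is which.

Run:
```python
import cv2,numpy as np
s=cv2.imread("pics/side0.png");w=cv2.imread("pics/wrist0.png");c=cv2.imread("pics/scene0.png")
a=cv2.resize(s[155:215,330:450],(800,400),interpolation=cv2.INTER_CUBIC)
b=cv2.resize(c[225:275,430:490],(266,200),interpolation=cv2.INTER_CUBIC)
d=cv2.resize(s[270:340,270:350],(214,200),interpolation=cv2.INTER_CUBIC)
e=cv2.resize(w,(320,200))
cv2.imwrite("pics/crop1.png",np.vstack([a,np.hstack([b,d,e])]))
```

```text
(no output)
```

View pics/crop1.png

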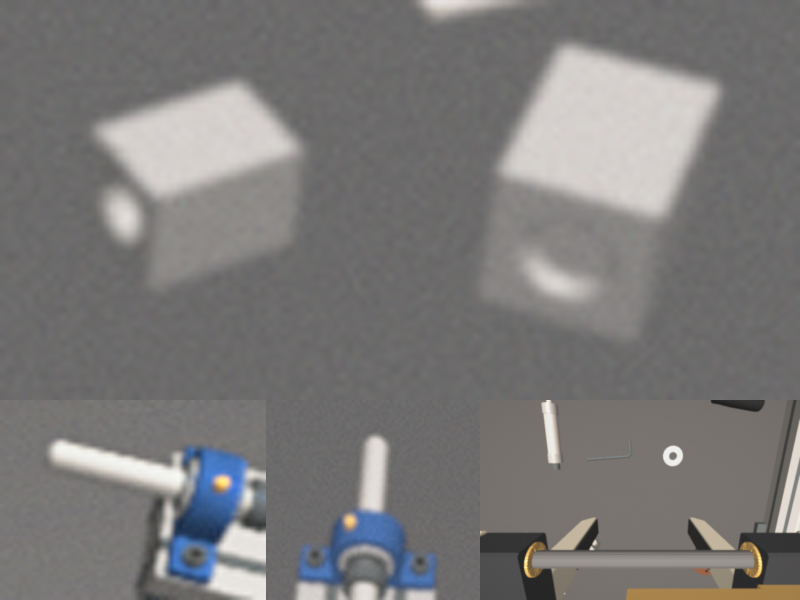

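```bash
cat > h.py <<'E'
import numpy as np,cv2
def ray(c,u,v):
    R,t=c['R'],c['t']; d=R.T@np.array([(u-c['cx'])/c['fx'],(v-c['cy'])/c['fy'],1]); return -R.T@t,d/np.linalg.norm(d)
def onz(c,u,v,z):
    o,d=ray(c,u,v); return o+d*(z-o[2])/d[2]
def proj(c,X):
    p=c['R']@X+c['t']; return np.array([c['fx']*p[0]/p[2]+c['cx'],c['fy']*p[1]/p[2]+c['cy']])
E
python3 - <<'E'
from h import *
np.set_printoptions(precision=4,suppress=True)
S=dict(np.load("side0.npz"));C=dict(np.load("scene0.npz"))
for nm,P,z in(("small",[(93,128),(240,80),(303,150),(157,197)],.04),("big",[(568,42),(720,88),(665,217),(500,172)],.05)):
    X=np.array([onz(S,330+u/6.667,155+v/6.667,z) for u,v in P]); e=np.diff(np.vstack([X,X[:1]]),axis=0)
    print(nm,X.mean(0),np.linalg.norm(e,axis=1),np.degrees(np.arctan2(e[:,1],e[:,0])))
def blob(c,x0,x1,y0,y1):
    g=c['im'][y0:y1,x0:x1]; m=((g.min(2)>130)).astype(np.uint8)
    n,l,s,ce=cv2.connectedComponentsWithStats(m); k=1+s[1:,4].argmax(); ys,xs=np.where(l==k)
    return xs+x0,ys+y0
# scene: columns 436..470 ; midline rows per column
x,y=blob(C,432,472,228,262); print("scene x",x.min(),x.max())
cols=[u for u in range(x.min()+4,x.max()-3)]; pc=np.polyfit(cols,[y[x==u].mean() for u in cols],1)
print(pc,[ (u,y[x==u].min(),y[x==u].max()) for u in range(x.min(),x.min()+6)])
x2,y2=blob(S,296,328,276,310); print("side y",y2.min(),y2.max(),[(v,x2[y2==v].min(),x2[y2==v].max()) for v in range(y2.min(),y2.max(),3)])
rows=range(y2.min()+4,308); ps=np.polyfit(rows,[x2[y2==v].mean() for v in rows],1); print(ps)
def plane(c,a,b):
    o,d1=ray(c,*a);_,d2=ray(c,*b);n=np.cross(d1,d2);n/=np.linalg.norm(n);return o,n
o1,n1=plane(C,(440,np.polyval(pc,440)),(465,np.polyval(pc,465)))
o2,n2=plane(S,(np.polyval(ps,286),286),(np.polyval(ps,306),306))
d=np.cross(n1,n2);d/=np.linalg.norm(d)
p0=np.linalg.lstsq(np.array([n1,n2,d]),np.array([n1@o1,n2@o2,0]),rcond=None)[0]
def closest(c,u,v):
    o,r=ray(c,u,v);A=np.array([d,-r]).T;s=np.linalg.lstsq(A,o-p0,rcond=None)[0];return p0+s[0]*d
xt=x.min()
print("dir",d,"tip scene",closest(C,xt,np.polyval(pc,xt)),"tip side",closest(S,np.polyval(ps,y2.min()),y2.min()))
print("onz .064",onz(C,442,np.polyval(pc,442),.064), onz(S,311,283,.072), onz(C,465,np.polyval(pc,465),.064))
for h in(.064,): print([onz(S,np.polyval(ps,v),v,.068) for v in (286,306)])
E
```

```text
small [ 0.4608 -0.1422  0.04  ] [0.0572 0.0411 0.0553 0.04  ] [-143.6633  124.2211   35.279   -52.9802]
big [ 0.3272 -0.1574  0.05  ] [0.0526 0.073  0.0537 0.0766] [ 161.0424   74.3693  -15.0721 -106.5093]
scene x 441 471
[  0.2747 115.996 ] [(441, np.int64(236), np.int64(239)), (442, np.int64(235), np.int64(240)), (443, np.int64(235), np.int64(241)), (444, np.int64(235), np.int64(241)), (445, np.int64(235), np.int64(241)), (446, np.int64(235), np.int64(242))]
side y 282 309 [(282, np.int64(309), np.int64(312)), (285, np.int64(307), np.int64(315)), (288, np.int64(306), np.int64(315)), (291, np.int64(306), np.int64(315)), (294, np.int64(306), np.int64(314)), (297, np.int64(305), np.int64(314)), (300, np.int64(305), np.int64(314)), (303, np.int64(305), np.int64(314)), (306, np.int64(304), np.int64(314))]
[ -0.074  331.7501]
dir [ 0.0967 -0.9951  0.0191] tip scene [0.5173 0.1912 0.0667] tip side [0.5177 0.1878 0.0668]
onz .064 [0.515  0.1933 0.064 ] [0.5166 0.194  0.072 ] [0.5112 0.2395 0.064 ]
[array([0.5167, 0.1971, 0.068 ]), array([0.5128, 0.237 , 0.068 ])]
```

apply_moves([
  [93, [-35.5, -34.7, 0], 0],
  [93, [-35.5, -34.7, 0], 0],
  [93, [-35.5, -34.7, 0], 0],
  [93, [-35.5, -34.7, 0], 0],
], grip_force=20)

```text
t: 0.65
tool_pos: [0.4599, -0.1428, 0.4044]
orientation: [-2.221, -2.222, 0.0]
force: [0.0, -0.5, 1.5]
opening: 0.0929
```

apply_moves([
  [93, [0, 0, 0], 0.186],
  [93, [0, 0, 0], 0.186],
  [93, [0, 0, 0], 0.186],
  [93, [0, 0, 0], 0.186],
  [93, [0, 0, 0], 0.186],
])

```text
t: 1.27
tool_pos: [0.4611, -0.142, 0.4045]
orientation: [-2.984, -0.98, 0.001]
force: [0.2, 0.4, 0.8]
opening: 0.093
```

apply_moves([
  [93, [0, 0, 40], 0],
  [93, [0, 0, 40], 0],
  [93, [0, 0, 20], 0],
  [93, [0, 0, 0], 0],
])

```text
t: 1.78
tool_pos: [0.4603, -0.1416, 0.3026]
orientation: [-2.979, -0.988, 0.005]
force: [-0.9, 0.6, 0.5]
opening: 0.093
```

Run:
```python
from plant import robot,viewer
import cv2,numpy as np
from scipy.spatial.transform import Rotation as Ro
s=robot.read_state();R=Ro.from_rotvec(s['orientation']).as_matrix()
print(s['t'],s['tool_pos'],s['q'],R)
c=viewer.get_calibration("wrist");im=viewer.read_camera("wrist");cv2.imwrite("pics/w1.png",im);np.savez("w1.npz",im=im,**c)
im=viewer.read_camera("scene");cv2.imwrite("pics/s1.png",im)
cv2.imwrite("pics/both1.png",np.vstack([cv2.resize(im,(480,300)),cv2.resize(cv2.imread("pics/w1.png"),(480,300))]))
```

```text
1.775 [ 0.46026216 -0.14158699  0.30264556] [-4.04956191e-01 -1.18139921e-01  1.92749750e+00 -1.07320878e-05
  1.33666895e+00  5.25075207e-01] [[ 0.80163266  0.59780301 -0.00407936]
 [ 0.59781277 -0.80163388  0.00173725]
 [-0.00223162 -0.00383133 -0.99999017]]
```

View pics/w1.png

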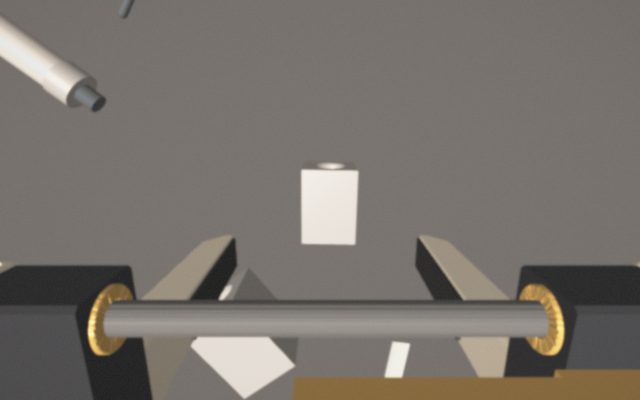

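The wrist view shows the small cap centred at about (329,206), with top corners (301,169), (357,169), (355,244) and (302,243). Its axis is nearly along tool x. The large decoy is behind, at (240,345).

Run:
```python
from h import *
W=dict(np.load("w1.npz"))
im=W['im'];m=(im[140:262,280:380].min(2)>190).astype(np.uint8)
n,l,s,ce=cv2.connectedComponentsWithStats(m);k=1+s[1:,4].argmax();cn=cv2.findContours((l==k).astype(np.uint8),0,2)[0][0]
ap=cv2.approxPolyDP(cv2.convexHull(cn),4,True)[:,0]+[280,140];print(ap.tolist())
for P in([(301,169),(357,169),(355.5,244),(302,243.5)],):
    X=np.array([onz(W,u,v,.04) for u,v in P]);e=np.diff(np.vstack([X,X[:1]]),axis=0)
    print(X.mean(0),np.linalg.norm(e,axis=1),np.degrees(np.arctan2(e[:,1],e[:,0])))
    g=np.array([.46026,-.14159]);r=X.mean(0)[:2]-g
    print("tool dx dy mm",1e3*(r@[.8016,.5978]),1e3*(r@[.5978,-.8016]))
```

```text
[[302, 170], [357, 172], [353, 243], [302, 241]]
[ 0.46170484 -0.14233025  0.04      ] [0.03995405 0.05752136 0.04053617 0.05713837] [ -53.19847513 -142.97459789  126.25922991   36.44499962]
tool dx dy mm 0.7156595815235481 1.457109282046809
```

apply_moves([
  [93, [0.7, 1.5, 50], 0],
  [93, [0, 0, 40], 0],
  [93, [0, 0, 22], 0],
  [93, [0, 0, 0], 0],
])

```text
t: 2.38
tool_pos: [0.4624, -0.1427, 0.1924]
orientation: [-2.981, -0.989, 0.002]
force: [-1.1, 0.6, 0.1]
opening: 0.093
```

apply_moves([
  [34, [0, 0, 0], 0],
  [34, [0, 0, 0], 0],
  [34, [0, 0, 0], 0],
  [34, [0, 0, 0], 0],
  [34, [0, 0, 0], 0],
], grip_force=30)

```text
t: 3.0
tool_pos: [0.4627, -0.1428, 0.1929]
orientation: [2.982, 0.989, 0.0]
force: [-0.5, -0.2, -0.6]
opening: 0.0477
```

apply_moves([
  [34, [0, 0, 0], 0],
  [34, [0, 0, 0], 0],
  [34, [0, 0, 0], 0],
])

```text
t: 3.38
tool_pos: [0.4626, -0.1427, 0.1927]
orientation: [-2.982, -0.989, 0.0]
force: [-1.0, 1.0, 1.5]
opening: 0.0399
```

apply_moves([
  [34, [0, 0, -30], 0],
  [34, [0, 0, -50], 0],
  [34, [0, 0, -20], 0],
])

```text
t: 3.75
tool_pos: [0.4634, -0.1431, 0.2957]
orientation: [2.979, 0.989, 0.005]
force: [-0.3, -0.8, -1.2]
opening: 0.0398
```

apply_moves([
  [34, [0, 0, 0], -0.171],
  [34, [0, 0, 0], -0.171],
  [34, [0, 0, 0], -0.171],
  [34, [0, 0, 0], -0.171],
  [34, [0, 0, 0], -0.171],
])

```text
t: 4.38
tool_pos: [0.4625, -0.1427, 0.2923]
orientation: [-2.297, -2.143, 0.0]
force: [-0.6, 0.9, -1.9]
opening: 0.0399
```

apply_moves([
  [34, [0, 0, 0], -0.168],
  [34, [0, 0, 0], 0],
])

```text
t: 4.62
tool_pos: [0.4625, -0.1427, 0.2924]
orientation: [-2.117, -2.321, 0.0]
force: [-0.2, -0.1, -2.0]
opening: 0.0402
```

apply_moves([
  [34, [50, 17, 0], 0],
  [34, [50, 17, 0], 0],
  [34, [50, 17, 0], 0],
  [34, [50, 17, 0], 0],
  [34, [50, 17, 0], 0],
])

```text
t: 5.25
tool_pos: [0.5242, 0.1158, 0.2927]
orientation: [2.121, 2.317, 0.0]
force: [0.1, -0.3, -1.4]
opening: 0.0398
```

apply_moves([
  [34, [0, 0, 25], 0],
  [34, [0, 0, 25], 0],
  [34, [0, 0, 6], 0],
  [34, [0, 0, 0], 0],
  [34, [0, 0, 0], 0],
])

```text
t: 5.88
tool_pos: [0.5247, 0.1139, 0.238]
orientation: [2.116, 2.32, 0.002]
force: [-0.4, 0.1, -1.2]
opening: 0.04
```

Run:
```python
from plant import robot,viewer
from h import *
from scipy.spatial.transform import Rotation as Ro
s=robot.read_state();R=Ro.from_rotvec(s['orientation']).as_matrix()
print(s['t'],s['tool_pos'],s['q'],R[:,0],s['force'],s['opening'])
o={}
for n in("scene","side"):
    c=viewer.get_calibration(n);im=viewer.read_camera(n);np.savez(n+"2.npz",im=im,**c);o[n]=im
    g=s['tool_pos']+.173*R[:,2]; print(n,proj(c,g))
a=cv2.resize(o["scene"][200:280,380:500],(600,400),interpolation=cv2.INTER_CUBIC)
b=cv2.resize(o["side"][220:320,250:370],(240,200),interpolation=cv2.INTER_CUBIC)
cv2.imwrite("pics/m2.png",np.vstack([a,np.hstack([b,np.zeros((200,360,3),np.uint8)])]))
```

```text
5.875 [0.52469432 0.11391118 0.23800649] [1.18270851e-01 1.07160450e-01 1.82993314e+00 2.20875046e-05
 1.20257641e+00 2.65459694e-02] [-9.15884863e-02  9.95796939e-01  7.16476555e-05] [-0.35546159  0.12524645 -1.15619714] 0.039956574536568305
scene [403.49108465 227.87356792]
side [313.2399633  249.87183697]
```

View pics/m2.png

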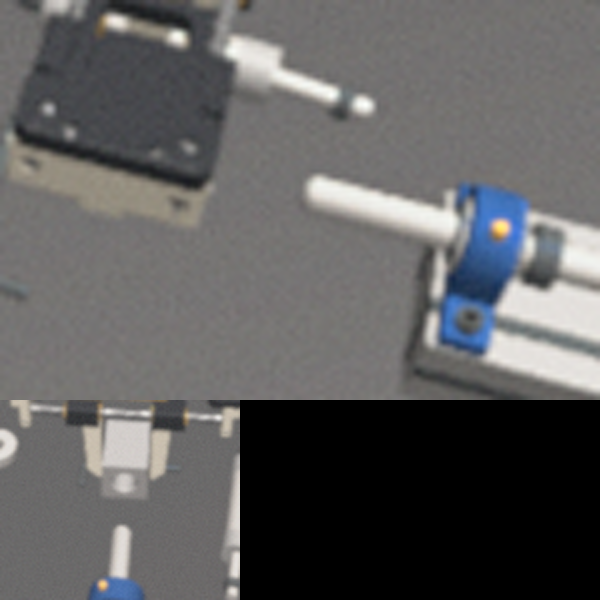

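apply_moves([
  [34, [20, -0.5, 0.8], 0],
  [34, [15, 0, 0], 0],
  [34, [10, 0, 0], 0],
  [34, [3, 0, 0], 0],
  [34, [0, 0, 0], 0],
], grip_force=15)

```text
t: 6.6
tool_pos: [0.519, 0.1621, 0.2359]
orientation: [2.115, 2.323, -0.0]
force: [0.1, -0.5, -1.5]
opening: 0.0399
```

apply_moves([
  [34, [2, 0, 0], 0],
  [34, [2, 0, 0], 0],
  [34, [1, 0, 0], 0],
  [34, [0, 0, 0], 0],
])

```text
t: 7.1
tool_pos: [0.5187, 0.1668, 0.2359]
orientation: [-2.116, -2.322, 0.0]
force: [-0.0, -0.4, -1.3]
opening: 0.0397
```

apply_moves([
  [34, [1, 0, -0.5], 0],
  [34, [1, 0, 0], 0],
  [34, [1, 0, 0], 0],
  [34, [0, 0, 0], 0],
])

```text
t: 7.6
tool_pos: [0.5183, 0.1698, 0.2364]
orientation: [-2.116, -2.322, 0.0]
force: [0.6, -1.0, -1.6]
opening: 0.04
```

apply_moves([
  [34, [1, 0, 0], 0],
  [34, [1, 0, 0], 0],
  [34, [1, 0, 0], 0],
  [34, [0, 0, 0], 0],
])

```text
t: 8.1
tool_pos: [0.5181, 0.1728, 0.2364]
orientation: [-2.116, -2.322, -0.0]
force: [0.3, 0.0, -1.1]
opening: 0.0396
```

apply_moves([
  [34, [1, 0, 0], 0],
  [34, [1, 0, 0], 0],
  [34, [1, 0, 0], 0],
  [34, [0, 0, 0], 0],
])

```text
t: 8.6
tool_pos: [0.5178, 0.1758, 0.2364]
orientation: [2.116, 2.322, -0.0]
force: [0.4, 0.2, -1.2]
opening: 0.0399
```

apply_moves([
  [34, [1, 0, 0], 0],
  [34, [1, 0, 0], 0],
  [34, [1, 0, 0], 0],
  [34, [0, 0, 0], 0],
])

```text
t: 9.1
tool_pos: [0.5175, 0.1788, 0.2365]
orientation: [2.116, 2.322, 0.0]
force: [-0.2, 0.1, -1.5]
opening: 0.04
```

apply_moves([
  [34, [2, 0, 0], 0],
  [34, [2, 0, 0], 0],
  [34, [2, 0, 0], 0],
  [34, [2, 0, 0], 0],
  [34, [0, 0, 0], 0],
])

```text
t: 9.72
tool_pos: [0.5168, 0.1869, 0.2364]
orientation: [-2.115, -2.323, 0.0]
force: [0.7, -0.6, -1.2]
opening: 0.0402
```

apply_moves([
  [34, [1, 0, 0], 0],
  [34, [1, 0, 0], 0],
  [34, [1, 0, 0], 0],
  [34, [1, 0, 0], 0],
  [34, [0, 0, 0], 0],
])

```text
t: 10.35
tool_pos: [0.5164, 0.1907, 0.2364]
orientation: [-2.116, -2.322, 0.0]
force: [-0.4, -0.4, -1.2]
opening: 0.0399
```

apply_moves([
  [34, [1, 0, 0], 0],
  [34, [1, 0, 0], 0],
  [34, [1, 0, 0], 0],
  [34, [0, 0, 0], 0],
])

```text
t: 10.85
tool_pos: [0.5164, 0.1921, 0.2364]
orientation: [2.115, 2.32, -0.004]
force: [0.2, -12.3, 0.6]
opening: 0.0398
```

apply_moves([
  [34, [1, 0, 0], 0],
  [34, [1, 0, 0], 0],
  [34, [0, 0, 0], 0],
])

```text
t: 11.22
tool_pos: [0.5163, 0.193, 0.2363]
orientation: [2.114, 2.319, -0.007]
force: [0.8, -18.1, 2.2]
opening: 0.04
```

apply_moves([
  [34, [0, 0, 0], 0],
  [34, [0, 0, 0], 0],
])

```text
t: 11.48
tool_pos: [0.5164, 0.1929, 0.2364]
orientation: [2.114, 2.319, -0.007]
force: [-0.4, -18.6, 3.0]
opening: 0.04
```

Run:
```python
from plant import robot,viewer
from h import *
o={}
for n in("scene","side"):
    c=viewer.get_calibration(n);o[n]=viewer.read_camera(n)
    d=np.array([-.095,.9955,0]);T=np.array([.5163,.1918,.064])
    print(n,"cap front top if home",proj(c,T+.028*d+[0,0,.02]),"if 22 short",proj(c,T+.05*d+[0,0,.02]), "block",proj(c,T+.06*d))
a=cv2.resize(o["scene"][210:280,410:510],(500,350),interpolation=cv2.INTER_CUBIC)
b=cv2.resize(o["side"][255:325,260:360],(500,350),interpolation=cv2.INTER_CUBIC)
cv2.imwrite("pics/m3.png",np.vstack([a,b])[:600])
```

```text
scene cap front top if home [457.4512226  235.57979502] if 22 short [468.70703322 238.51394371] block [471.06165629 245.53677876]
side cap front top if home [310.37137788 291.03693422] if 22 short [309.50461092 302.32098567] block [309.02357871 315.25761363]
```

View pics/m3.png

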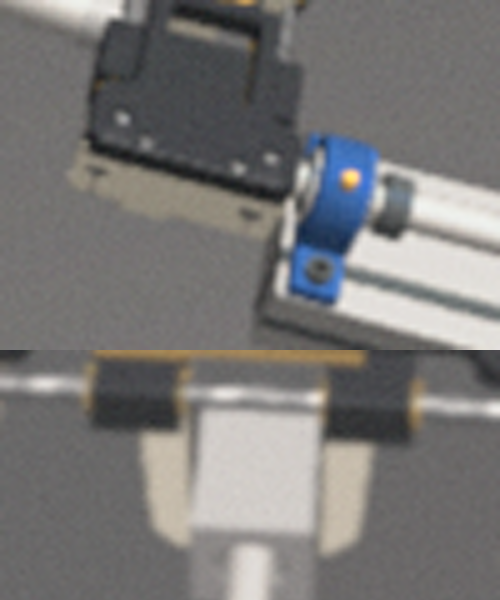

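The side view puts the cap's front top edge at row 291. The fully-home prediction was 291.0 and the wrong-end prediction 302. With 18 N at the floor of the bore, it is home, and the +tool-x end is the bored one. I'll draw it off now. To turn it upright, I'll rest the bore end's underside on the shaft tip and lower, so the cap pivots in a light grip.

apply_moves([
  [34, [-5, 0, 0], 0],
  [34, [-15, 0, 0], 0],
  [34, [-20, 0, 0], 0],
  [34, [-15, 0, 0], 0],
  [34, [0, 0, 0], 0],
])

```text
t: 12.2
tool_pos: [0.5213, 0.1395, 0.2364]
orientation: [2.118, 2.32, -0.0]
force: [0.2, 0.4, -1.6]
opening: 0.0399
```

apply_moves([
  [34, [0, 0, -15], 0],
  [34, [0, 0, -18], 0],
  [34, [0, 0, 0], 0],
  [34, [0, 0, 0], 0],
])

```text
t: 12.7
tool_pos: [0.5211, 0.1412, 0.2698]
orientation: [2.115, 2.322, 0.001]
force: [-0.4, 0.5, -2.1]
opening: 0.04
```

apply_moves([
  [34, [15, 0, 0], 0],
  [34, [16, 0, 0], 0],
  [34, [0, 0, 0], 0],
  [34, [0, 0, 0], 0],
], grip_force=8)

```text
t: 13.2
tool_pos: [0.5181, 0.1721, 0.2692]
orientation: [-2.115, -2.323, 0.001]
force: [-0.3, 0.4, -1.9]
opening: 0.0399
```

apply_moves([
  [34, [0, 0, 3], 0],
  [34, [0, 0, 3], 0],
  [34, [0, 0, 2], 0],
  [34, [0, 0, 2], 0],
  [34, [0, 0, 0], 0],
])

```text
t: 13.82
tool_pos: [0.5185, 0.1714, 0.2598]
orientation: [2.116, 2.321, 0.001]
force: [-0.5, -3.0, 4.0]
opening: 0.0398
```

apply_moves([
  [34, [0, 0, 2], 0],
  [34, [0, 0, 2], 0],
  [34, [0, 0, 2], 0],
  [34, [0, 0, 2], 0],
  [34, [0, 0, 0], 0],
])

```text
t: 14.45
tool_pos: [0.5185, 0.1716, 0.2517]
orientation: [2.115, 2.322, 0.001]
force: [2.3, -2.9, 3.6]
opening: 0.0399
```

```bash
cat > pic.py <<'E'
from plant import robot,viewer
from h import *
import sys
def shot(name,half=60):
    s=robot.read_state();g=s['tool_pos']-[0,0,.167];o=[]
    for n in("side","scene"):
        c=viewer.get_calibration(n);im=viewer.read_camera(n);u,v=proj(c,g).astype(int)
        u=min(max(u,half),640-half);v=min(max(v,half),400-half)
        o.append(cv2.resize(im[v-half:v+half,u-half:u+half],(400,400),interpolation=cv2.INTER_CUBIC)); print(n,u-half,v-half,400/(2*half))
    cv2.imwrite(f"pics/{name}.png",np.hstack(o));print(s['t'],s['force'],s['tool_pos'])
shot(sys.argv[1])
E
python3 pic.py t1
```

```text
side 251 207 3.3333333333333335
scene 373 169 3.3333333333333335
14.45 [ 2.32573758 -2.85133891  3.57324836] [0.51849503 0.17162883 0.25167724]
```

View pics/t1.png

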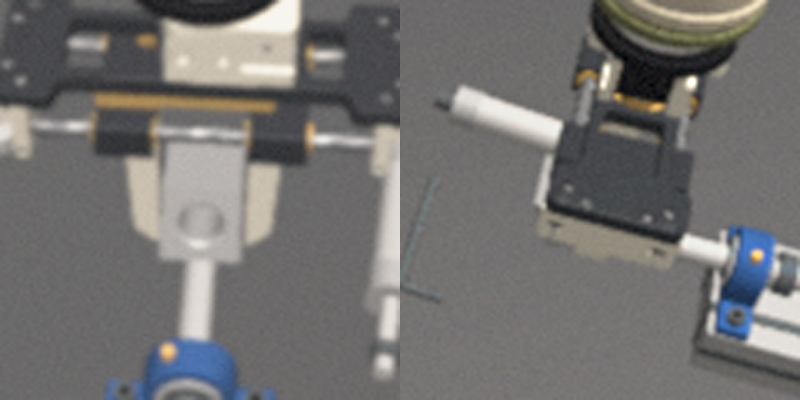

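The cap is tilting bore-up, with the mouth at (200,220) in the left panel. I'll keep lowering.

apply_moves([
  [34, [0, 0, 2], 0],
  [34, [0, 0, 2], 0],
  [34, [0, 0, 2], 0],
  [34, [0, 0, 2], 0],
  [34, [0, 0, 2], 0],
])

```text
t: 15.18
tool_pos: [0.5183, 0.1718, 0.2414]
orientation: [-2.116, -2.322, -0.0]
force: [2.2, -2.6, 5.5]
opening: 0.0401
```

apply_moves([
  [34, [0, 0, 3], 0],
  [34, [0, 0, 3], 0],
  [34, [0, 0, 3], 0],
  [34, [0, 0, 3], 0],
  [34, [0, 0, 0], 0],
])

```text
t: 15.8
tool_pos: [0.5178, 0.1715, 0.2286]
orientation: [-2.115, -2.322, 0.002]
force: [1.2, -3.7, -0.1]
opening: 0.0397
```

apply_moves([
  [34, [0, 0, 3], 0],
  [34, [0, 0, 3], 0],
  [34, [0, 0, 3], 0],
  [34, [0, 0, 2], 0],
  [34, [0, 0, 0], 0],
])

```text
t: 16.42
tool_pos: [0.518, 0.1717, 0.2178]
orientation: [-2.116, -2.322, 0.001]
force: [1.7, -3.4, -1.1]
opening: 0.0401
```

```bash
python3 pic.py t2
```

```text
side 252 220 3.3333333333333335
scene 370 178 3.3333333333333335
16.425 [ 1.70357363 -3.37124952 -1.11200452] [0.51796757 0.17166656 0.21783057]
```

View pics/t2.png

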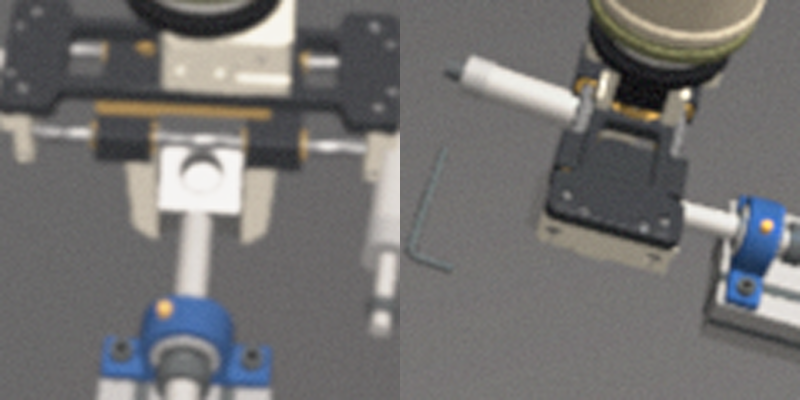

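Run:
```python
from h import *
C=dict(np.load("scene0.npz"))
for n,p,z in(("hexA",(383,222),.003),("hexB",(373,253),.003),("hexC",(384,259),.003),("collar",(358,285),.007),("cylinder end",(453,221),.014),("cyl",(440,216),.014)): print(n,onz(C,*p,z))
```

```text
hexA [0.47994371 0.06025443 0.003     ]
hexB [0.57022108 0.0684032  0.003     ]
hexC [0.57484642 0.09528254 0.003     ]
collar [0.65889834 0.06766287 0.007     ]
cylinder end [0.41945184 0.20669877 0.014     ]
cyl [0.41727441 0.17614318 0.014     ]
```

apply_moves([
  [34, [-10, 0, 0], 0],
  [34, [-20, 0, 0], 0],
  [34, [0, 0, 6], 0],
  [34, [0, 0, 6], 0],
  [34, [0, 0, 0], 0],
])

```text
t: 17.15
tool_pos: [0.5205, 0.1419, 0.2054]
orientation: [-2.115, -2.321, 0.002]
force: [0.5, 0.9, -2.0]
opening: 0.04
```

apply_moves([
  [34, [0, 0, 1.5], 0],
  [34, [0, 0, 1.5], 0],
  [34, [0, 0, 1], 0],
  [34, [0, 0, 1], 0],
  [34, [0, 0, 0], 0],
])

```text
t: 17.77
tool_pos: [0.5209, 0.1419, 0.2014]
orientation: [-2.116, -2.322, 0.0]
force: [0.3, 0.1, -2.3]
opening: 0.0399
```

apply_moves([
  [34, [0, 0, 1], 0],
  [34, [0, 0, 1], 0],
  [34, [0, 0, 1], 0],
  [34, [0, 0, 0], 0],
])

```text
t: 18.27
tool_pos: [0.5211, 0.1419, 0.1988]
orientation: [2.116, 2.322, 0.0]
force: [-2.3, -1.1, 3.0]
opening: 0.04
```

apply_moves([
  [34, [0, 0, 1], 0],
  [34, [0, 0, 1], 0],
  [34, [0, 0, 1], 0],
  [34, [0, 0, 0], 0],
])

```text
t: 18.77
tool_pos: [0.5211, 0.1421, 0.1963]
orientation: [-2.116, -2.322, -0.0]
force: [-6.8, 0.6, 9.1]
opening: 0.0399
```

apply_moves([
  [52, [0, 0, 0], 0],
  [52, [0, 0, 0], 0],
  [52, [0, 0, 0], 0],
  [52, [0, 0, 0], 0],
])

```text
t: 19.27
tool_pos: [0.521, 0.1419, 0.1953]
orientation: [-2.116, -2.322, 0.0]
force: [0.9, 0.1, -0.4]
opening: 0.0519
```

apply_moves([
  [34, [0, 0, 0], 0],
  [34, [0, 0, 0], 0],
  [34, [0, 0, 0], 0],
  [34, [0, 0, 0], 0],
  [34, [0, 0, 0], 0],
], grip_force=25)

```text
t: 19.9
tool_pos: [0.521, 0.1419, 0.1954]
orientation: [-2.116, -2.322, 0.0]
force: [0.5, -0.5, -2.2]
opening: 0.0396
```

apply_moves([
  [34, [0, 0, -20], 0],
  [34, [-20, 0, -50], 0],
  [34, [-40, 0, -50], 0],
  [34, [-20, 0, -50], 0],
  [34, [0, 0, -20], 0],
])

```text
t: 20.52
tool_pos: [0.529, 0.0621, 0.3878]
orientation: [2.116, 2.317, 0.005]
force: [0.2, 0.7, -2.1]
opening: 0.0393
```

apply_moves([
  [34, [0, 0, 0], 0],
  [34, [0, 0, 0], 0],
  [34, [0, 0, 0], 0],
  [34, [0, 0, 0], 0],
])

```text
t: 21.02
tool_pos: [0.528, 0.0636, 0.3827]
orientation: [-2.114, -2.322, 0.003]
force: [-1.3, -0.8, -1.4]
opening: 0.0395
```

```bash
python3 pic.py t3
python3 - <<'E'
import cv2;from plant import robot,viewer
w=viewer.read_camera("wrist");c=viewer.read_camera("scene");s=viewer.read_camera("side")
import numpy as np
t=cv2.imread("pics/t3.png")[:, :400]
r=cv2.resize(w,(400,250));r=np.vstack([r,cv2.resize(c,(400,250))])
l=np.vstack([t,cv2.resize(s,(160,100)).repeat(1,0)]) if 0 else cv2.copyMakeBorder(t,0,100,0,0,0)
cv2.imwrite("pics/t4.png",np.hstack([l,r])); print(robot.read_state()['opening'])
E
```

```text
side 257 105 3.3333333333333335
scene 328 111 3.3333333333333335
21.025 [-1.32807205 -0.79662773 -1.38016912] [0.52799148 0.06357864 0.38267632]
0.03955636458773889
```

View pics/t4.png

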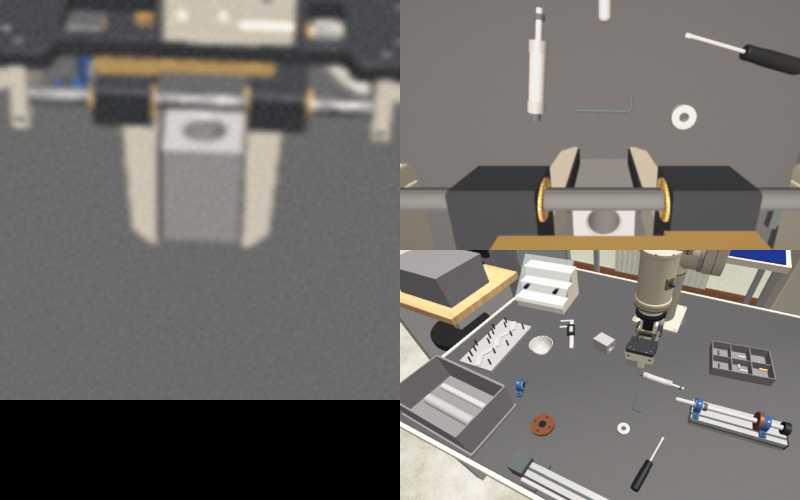

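Run:
```python
from plant import viewer,robot
from h import *
c=viewer.get_calibration("side");s=robot.read_state();p=s['tool_pos'];d=np.array([-.0926,.9957,0]);e=np.array([.9957,.0926,0])
for th in(-8,0,8):
    t=np.radians(th);a=np.cos(t)*np.array([0,0,1])+np.sin(t)*d;f=np.cos(t)*d-np.sin(t)*np.array([0,0,1])
    m=np.array([p[0],p[1],p[2]-.1954+.028])
    print(th,[((proj(c,m+k*.028*a+g*.02*f)-[257,105])*3.333).round(0).tolist() for k,g in((1,-1),(1,1),(-1,1))])
print(s['t'],p,s['force'])
```

```text
-8 [[203.0, 132.0], [199.0, 171.0], [196.0, 270.0]]
0 [[203.0, 132.0], [199.0, 180.0], [197.0, 270.0]]
8 [[203.0, 132.0], [198.0, 190.0], [197.0, 268.0]]
21.275 [0.52832129 0.06323605 0.38407167] [ 0.31854014  1.1061842  -2.011026  ]
```

Run:
```python
from plant import viewer,robot
from h import *
s=robot.read_state();p=s['tool_pos'];e=np.array([.9957,.0926,0]);c=viewer.get_calibration("side")
im=viewer.read_camera("side")
for k in(-1,1):print("tip",((proj(c,p-[0,0,.186]+k*.025*e)-[257,105])*3.333).round())
print("grasp",(proj(c,p-[0,0,.167])-[257,105])*3.333)
g=im[105:225,305:330].mean((1,2));print("rows (crop px) of brightness steps",[(round((i)*3.333),round(x)) for i,x in enumerate(g) if 25<i<90])
```

```text
tip [249. 232.]
tip [150. 228.]
grasp [199.8397547  200.26552424]
rows (crop px) of brightness steps [(87, 119), (90, 151), (93, 181), (97, 172), (100, 135), (103, 124), (107, 162), (110, 194), (113, 200), (117, 186), (120, 173), (123, 165), (127, 164), (130, 169), (133, 179), (137, 192), (140, 201), (143, 197), (147, 178), (150, 153), (153, 140), (157, 138), (160, 138), (163, 138), (167, 138), (170, 138), (173, 138), (177, 139), (180, 138), (183, 138), (187, 137), (190, 138), (193, 138), (197, 138), (200, 139), (203, 139), (207, 139), (210, 139), (213, 139), (217, 138), (220, 139), (223, 140), (227, 139), (230, 139), (233, 134), (237, 124), (240, 114), (243, 109), (247, 108), (250, 107), (253, 108), (257, 108), (260, 107), (263, 108), (267, 108), (270, 107), (273, 107), (277, 108), (280, 107), (283, 108), (287, 107), (290, 108), (293, 107), (297, 108)]
```

Run:
```python
from plant import viewer,robot
from h import *
S=viewer.get_calibration("side");W=viewer.get_calibration("wrist");p=robot.read_state()['tool_pos']
im=viewer.read_camera("wrist");cv2.imwrite("pics/w5.png",im)
o1,d1=ray(S,257+204/3.333,105+129/3.333);o2,d2=ray(W,325,349)
A=np.array([d1,-d2]).T;s=np.linalg.lstsq(A,o2-o1,rcond=None)[0]
X=o1+s[0]*d1;Y=o2+s[1]*d2;print(X,Y,X-Y,"rel TCP",(X+Y)/2-p)
a=im[230:400,230:420];cv2.imwrite("pics/t5.png",cv2.resize(a,(760,600)))
```

```text
[0.53025481 0.03887123 0.24316037] [0.53093795 0.03899961 0.24310751] [-6.83139221e-04 -1.28376562e-04  5.28637697e-05] rel TCP [ 0.00225866 -0.02426939 -0.14110087]
```

View pics/t5.png

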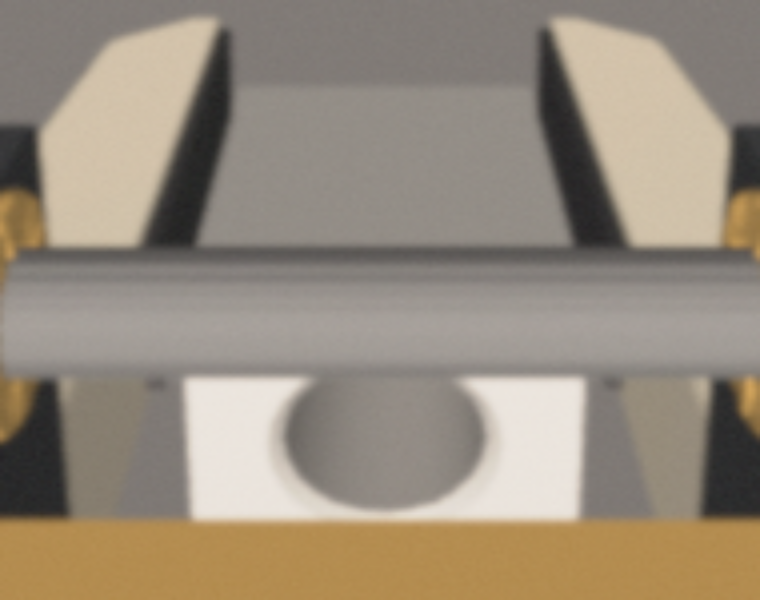

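The two views agree (0.7 mm residual) that the mouth is at z = 0.243 and upright. However, the cap has slid 24 mm toward −x in the pads, so only its edge is held. I'll set it down gently and regrip at its centre.

apply_moves([
  [34, [15, 0, 0], 0],
  [34, [25, 0, 0], 0],
  [34, [25, 0, 0], 0],
  [34, [20, 0, 0], 0],
  [34, [9, 0, 0], 0],
])

```text
t: 22.0
tool_pos: [0.5193, 0.1583, 0.3843]
orientation: [-2.114, -2.324, -0.0]
force: [-0.1, -1.2, -1.6]
opening: 0.0397
```

apply_moves([
  [34, [0, 0, 15], 0],
  [34, [0, 0, 30], 0],
  [34, [0, 0, 35], 0],
  [34, [0, 0, 35], 0],
  [34, [0, 0, 30], 0],
])

```text
t: 22.62
tool_pos: [0.5189, 0.1557, 0.2366]
orientation: [-2.116, -2.321, 0.003]
force: [-0.6, 0.1, -1.0]
opening: 0.0395
```

apply_moves([
  [34, [0, 0, 20], 0],
  [34, [0, 0, 10], 0],
  [34, [0, 0, 6], 0],
  [34, [0, 0, 0], 0],
])

```text
t: 23.12
tool_pos: [0.5197, 0.1566, 0.2033]
orientation: [2.116, 2.322, 0.0]
force: [-0.4, -0.4, -1.0]
opening: 0.0397
```

apply_moves([
  [34, [0, 0, 3], 0],
  [34, [0, 0, 2], 0],
  [34, [0, 0, 1.5], 0],
  [34, [0, 0, 1], 0],
  [34, [0, 0, 0], 0],
])

```text
t: 23.75
tool_pos: [0.5196, 0.1568, 0.1957]
orientation: [-2.116, -2.322, 0.0]
force: [-0.7, 0.8, -1.5]
opening: 0.04
```

apply_moves([
  [56, [0, 0, 0], 0],
  [56, [0, 0, 0], 0],
  [56, [0, 0, 0], 0],
  [56, [0, 0, 0], 0],
])

```text
t: 24.25
tool_pos: [0.5196, 0.1568, 0.1958]
orientation: [2.116, 2.322, 0.0]
force: [-0.4, 0.1, 0.4]
opening: 0.056
```

apply_moves([
  [56, [-8, 0, 0], 0],
  [56, [-10, 0, 0], 0],
  [56, [-6, 0, 0], 0],
  [56, [0, 0, 0], 0],
])

```text
t: 24.75
tool_pos: [0.5219, 0.1322, 0.1957]
orientation: [2.117, 2.321, -0.0]
force: [-0.8, 0.4, 0.2]
opening: 0.0557
```

apply_moves([
  [34, [0, 0, 0], 0],
  [34, [0, 0, 0], 0],
  [34, [0, 0, 0], 0],
  [34, [0, 0, 0], 0],
  [34, [0, 0, 0], 0],
], grip_force=30)

```text
t: 25.38
tool_pos: [0.5218, 0.133, 0.1958]
orientation: [-2.116, -2.322, -0.0]
force: [0.0, 0.5, 0.3]
opening: 0.0402
```

```bash
python3 pic.py t6
```

```text
side 253 211 3.3333333333333335
scene 349 179 3.3333333333333335
25.375 [0.00809944 0.52301681 0.31034876] [0.5217991  0.13303267 0.19575945]
```

View pics/t6.png

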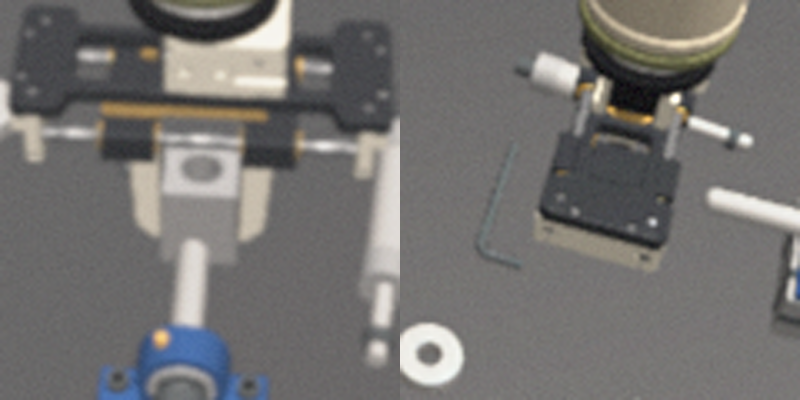

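The cap now stands upright with the mouth at (203,170) in the left panel, centred in the pads. I'll lift it and back away from the shaft.

apply_moves([
  [34, [0, 0, -15], 0],
  [34, [-10, 0, -40], 0],
  [34, [-20, 0, -50], 0],
  [34, [-20, 0, -50], 0],
  [34, [-10, 0, -30], 0],
])

```text
t: 26.1
tool_pos: [0.5277, 0.0722, 0.3851]
orientation: [2.114, 2.319, 0.005]
force: [0.2, 0.7, -1.5]
opening: 0.0395
```

apply_moves([
  [34, [0, 0, 0], 0],
  [34, [0, 0, 0], 0],
  [34, [0, 0, 0], 0],
  [34, [0, 0, 0], 0],
  [34, [0, 0, 0], 0],
])

```text
t: 26.72
tool_pos: [0.5272, 0.0733, 0.3799]
orientation: [-2.115, -2.322, 0.001]
force: [0.7, -0.9, -2.1]
opening: 0.0398
```

```bash
python3 pic.py t7
python3 - <<'E'
from plant import viewer,robot
from h import *
c=viewer.get_calibration("side");s=robot.read_state();p=s['tool_pos'];d=np.array([-.0926,.9957,0]);o=(proj(c,p-[0,0,.167]).astype(int)-60)
for th in(-8,0,8):
    t=np.radians(th);a=np.cos(t)*np.array([0,0,1])+np.sin(t)*d;f=np.cos(t)*d-np.sin(t)*np.array([0,0,1])
    m=p-[0,0,.1958-.028]
    print(th,[((proj(c,m+k*.028*a+g*.02*f)-o)*3.333).round(0).tolist() for k,g in((1,-1),(1,1),(-1,1))])
print(s['t'],p,s['opening'],"cap centre",p-[0,0,.1678],"dist tip",np.linalg.norm(p-[0,0,.1678]-[.516,.192,.064]))
E
```

```text
side 256 110 3.3333333333333335
scene 333 113 3.3333333333333335
26.725 [ 0.74039088 -0.89723722 -2.055808  ] [0.52724073 0.07334986 0.37994327]
-8 [[205.0, 134.0], [201.0, 173.0], [199.0, 272.0]]
0 [[205.0, 133.0], [201.0, 183.0], [199.0, 272.0]]
8 [[205.0, 134.0], [200.0, 193.0], [199.0, 271.0]]
26.825 [0.52735409 0.07322998 0.38040922] 0.0400626495884955 cap centre [0.52735409 0.07322998 0.21260922] dist tip 0.19057789618909274
```

View pics/t7.png

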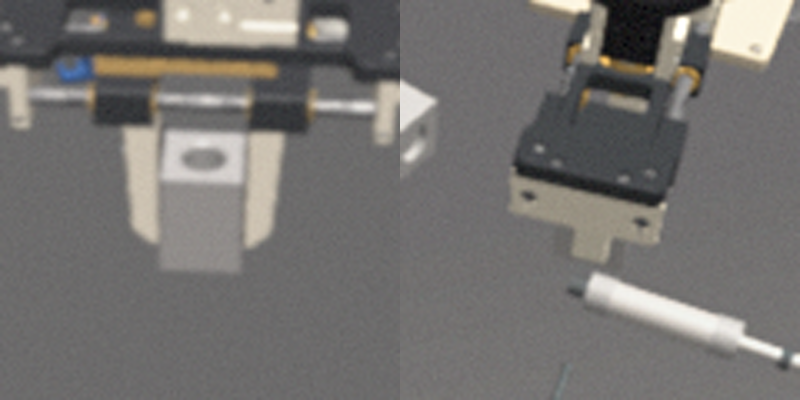

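The top back edge is at row 132, the front edge at 184 and the bottom at 272. The 0° prediction is 133, 183 and 272, so the cap is upright, centred in the pads and clear. Handing in.

```bash
python3 -c "
from plant import robot,viewer,order
print(order.close_job()); print(robot.read_state()['t'])"
```

```text
the job is handed in; nothing more can be done
None
the job is handed in; nothing more can be done
```

The cap was pushed fully home on the shaft, drawn off, turned bore up and handed in still gripped, at about 27 s of the 72 s allowed; no verdict was reported.

- **Finding the bored end:** The first end I tried went past the point where the wrong end would have stopped, with no force. It met the floor of the bore with the cap's centre at about y = 0.192, where I had measured the shaft tip. I held it there at about 18 N, and the side view matched the fully-home prediction (front edge at row 291, against 302 for the wrong end).
- **Turning it:** The moves can only turn the tool about its own z axis. I rested the bore end's underside on the shaft tip and lowered the arm so the cap pivoted in a light grip, then stood it on the bench.
- **What went wrong:** The first lift showed the cap had slid about 24 mm in the pads, so I set it down and regripped it at its centre.
- **Last checks:**
  - The cap's edges in the image match an upright cap to within about 2°.
  - Its centre is about 213 mm above the bench and 190 mm from the shaft tip.
  - The grip is set to 30 N, with an opening of 40 mm.
- **Other objects:** I saw no sign of anything else being moved, but I did not measure their final positions.

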